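# Power up the seal-engraving bench in order

### The job

Start up the seal-carving bench at its switch box: press the white-marked end of each paddle fully down to switch on first the dust extractor (blue), then the work lamp (yellow), and last the engraver (red). Leave the grey switch on as it is, leave all three of the others on when you finish, and do not lift, shift or knock over the seals, the paste jar or the card holder around the box.

Things in the scene. Friction and masses are not known exactly. Their poses are not given: they have to be found in the camera images.
- box: Fixed wooden switch box on the bench, 150 mm (its x) by 380 mm (its y) by 50 mm high; origin at the centre of its underside, z up. Four paddle rocker switches sit side by side on its top, in a row along its y at 66 mm pitch, in any colour order. The box may be turned up to 20 degrees; all switches turn with it.
- blue (a joint): Angle in rad of the blue paddle about its pivot (across box y, mid-length, 63.5 mm above the bench): 0 = off, ON end raised 10 degrees; 0.35 = fully on, ON end 10 degrees down at its stop. Friction, no spring: pressing the ON end takes 1 to 4 N and it stays where left. Switches the dust extractor; starts off (0 to 0.03).
- blue_on (a point): Where to press the blue paddle (flat plate 66 mm along box x, 40 mm wide, 8 mm thick): point on its upper surface, mid-width, 20 mm from the pivot towards the ON end. The ON end is the one towards box +x (away from the robot), marked with a white bar. The point is about 71 mm above the bench when off, 64 mm when on.
- yellow (a joint): Angle in rad of the yellow paddle about its pivot (across box y, mid-length, 63.5 mm above the bench): 0 = off, ON end raised 10 degrees; 0.35 = fully on, ON end 10 degrees down at its stop. Friction, no spring: pressing the ON end takes 1 to 4 N and it stays where left. Switches the work lamp; starts off (0 to 0.03).
- yellow_on (a point): Where to press the yellow paddle (flat plate 66 mm along box x, 40 mm wide, 8 mm thick): point on its upper surface, mid-width, 20 mm from the pivot towards the ON end. The ON end is the one towards box +x (away from the robot), marked with a white bar. The point is about 71 mm above the bench when off, 64 mm when on.
- red (a joint): Angle in rad of the red paddle about its pivot (across box y, mid-length, 63.5 mm above the bench): 0 = off, ON end raised 10 degrees; 0.35 = fully on, ON end 10 degrees down at its stop. Friction, no spring: pressing the ON end takes 1 to 4 N and it stays where left. Switches the engraver; starts off (0 to 0.03).
- red_on (a point): Where to press the red paddle (flat plate 66 mm along box x, 40 mm wide, 8 mm thick): point on its upper surface, mid-width, 20 mm from the pivot towards the ON end. The ON end is the one towards box +x (away from the robot), marked with a white bar. The point is about 71 mm above the bench when off, 64 mm when on.
- grey (a joint): Angle in rad of the grey paddle about its pivot (across box y, mid-length, 63.5 mm above the bench): 0 = off, ON end raised 10 degrees; 0.35 = fully on, ON end 10 degrees down at its stop. Friction, no spring: pressing the ON end takes 1 to 4 N and it stays where left. Feeds other equipment; starts ON (0.335 to 0.35) and must stay so.
- grey_on (a point): Where to press the grey paddle (flat plate 66 mm along box x, 40 mm wide, 8 mm thick): point on its upper surface, mid-width, 20 mm from the pivot towards the ON end. The ON end is the one towards box +x (away from the robot), marked with a white bar. The point is about 71 mm above the bench when off, 64 mm when on.
- green_seal: Loose green stone seal, 26 x 26 mm, 44 mm high, standing on the box top at the +y end of the row, 56 to 66 mm from the nearest paddle's centre line; bystander. Origin at the centre of its underside, z up.
- amber_seal: Loose reddish stone seal with a brass-coloured knob, 32 x 32 mm, 70 mm high, standing on the bench between robot and box; bystander. Origin at the centre of its underside, z up.
- paste_jar: Loose white jar with orange lid, 66 mm across, 45 mm high, on the bench beyond the box's -y end; bystander. Origin at the centre of its underside, z up.
- card_holder: Loose green block 50 x 100 mm with a wooden top and an upright paper card, 83 mm high in all, on the bench beyond the box's +y end; bystander. Origin at the centre of its underside, z up.

How it is judged (in metres and radians):
On the way, in this order (a step that is already met when the one before it is completed fails the run):
1. the dust extractor (blue) is switched on, its ON end down (value of joint blue above 0.3 rad), for 0.2 s.
2. the work lamp (yellow) is switched on, its ON end down (value of joint yellow above 0.3 rad), for 0.2 s.
3. the engraver (red) is switched on, its ON end down (value of joint red above 0.3 rad), for 0.2 s.
At the end, for the whole second after the job is handed in: All four paddles are on (joint above 0.30 rad of 0.35), and the two seals, the jar and the card holder stand at rest within 12 mm of where they began, upright (under 0.3 rad of tilt) (value of joint each of blue, yellow, red, grey above 0.3 rad and not (distance of any of green_seal, amber_seal, paste_jar, card_holder from where it was at the start of the episode above 0.012 m or angle between any of green_seal, amber_seal, paste_jar, card_holder's own z axis and vertical above 0.3 rad) and linear speed of each of green_seal, amber_seal, paste_jar, card_holder below 0.02 m/s); the robot touches nothing.
It fails at once if yellow pressed (above 0.15 rad) before blue is on (0.28 rad) (value of joint yellow above 0.15 rad and value of joint blue below 0.28 rad).
It fails at once if red pressed (above 0.15 rad) before blue and yellow are on (0.28 rad) (value of joint red above 0.15 rad and value of joint any of blue, yellow below 0.28 rad).
It fails at once if the grey switch pressed towards off (below 0.28 rad) (value of joint grey below 0.28 rad).
It fails at once if a bystander shifted or lifted by more than 12 mm, or tipped by more than 0.3 rad (distance of any of green_seal, amber_seal, paste_jar, card_holder from where it was at the start of the episode above 0.012 m or angle between any of green_seal, amber_seal, paste_jar, card_holder's own z axis and vertical above 0.3 rad).
It also fails if it takes over 38 s, if anything falls off the work surface, if the arm or the gripper's body presses on something with over 40 N, if the wrist force passes 120 N, or if a joint passes its speed limit or range.

### The arm

A 6-joint arm with a two-finger parallel gripper is mounted at the origin on the work surface. World frame = base frame: x ahead of the robot, y to its left, z up, the work surface at z = 0. Lengths are in m, angles in degrees, forces in N, time in s.
With the tool pointing down it reaches from about 0.4 to 0.825 m from the base axis. Payload 7 kg.
Tool frame: the origin (TCP) lies midway between the tips of the shut fingers; the grasp point (between the pads) lies ctrl.tcp_to_grasp behind it (ctrl.tcp_to_grasp is the distance from the TCP to the grasp point, in m); z points along the fingers, y is the line along which they close (so a half turn about z gives the same grasp; the last joint's range is limited). The gripper opens to 88 mm and grips with 3 to 60 N. Pads are 19 mm wide; open, the fingers measure 130 mm over their backs; the gripper's body (78 mm by 193 mm) begins 47 mm behind the grasp point.
Start: joints at [90.533, 20.546, 0.682, 0, -70.136, -16.507], TCP at [0.186, 0.649, 0.227] pointing down, gripper open.
Joint ranges: [-176.03, 176.03], [-82.01, 121.73], [-58.28, 71.71], [-173.87, 95.51], [-174.79, -0.11], [-173.66, 173.66]. Speed limits (degrees/s): [136.94, 136.94, 172.46, 180, 180, 180].

### API

Orientations are given as [roll, pitch, yaw] about the fixed x, y, z axes, in that order (R = Rz(yaw) Ry(pitch) Rx(roll)).
In Python, from plant import ctrl, imaging, close_job gives the robot as it stands.
- The arm moves only by the shell command python3 -m crank 'ROWS'. ROWS is JSON, a list of rows, each a list of 3 entries, a list of its own where there are three numbers: the shift along the world's x, y, z in m, then the turn, a rotation vector about the world's x, y, z in degrees, then the opening, from -1 (shut) to 1 (fully open), so that 0 is half open. A call has 1 to 12 rows; each row shifts and turns the commanded pose from where the row before left it; what a row does not reach is not made up. A row lasts 1/10 s, in which the tool goes at most 50 mm and 8.59 degrees, less where a joint would pass 70% of its speed; a pose out of reach is approached as far as the arm can. A call is refused whole if a number of a shift passes 0.05 or a number of a turn 8.59, either way. A call with a gripper value outside its range is refused whole. The fingers move at their own pace and stop on an object; the grip force is fixed at half the most. Time passes only in rows, so rows that do not move let the fingers close. It gives the time, the measured TCP pose, the force, the opening and the grip force at its end, in the units of the state.
- ctrl.get_obs(): the state, without advancing time (a new reading comes with each control period).
- imaging.snapshot(name): name is "scene" or "top" or "wrist"; returns (picture, depth): 400x640x3 uint8, blue, green, red; 400x640 float32, m along the optical axis (not along the pixel's ray), 0 where there is no reading.
- imaging.camera_model(name): a dict with "mtx" (3x3 intrinsics, pixels), "R" (3x3) and "t" (3): a world point X has camera coordinates R X + t. Camera axes: x right, y down, z forward; pixel columns grow to the right and rows downward; lengths in m; the calibration is good to about 2 mm. A picture is of the moment at which its call begins: read the wrist's pose just before it. camera_model takes no time and is no camera call; for the wrist camera it gives the pose at the moment of the call.
- close_job(): hands the job in; it is judged then, once.
The state is a dict: "clock": time; "joint_pos": joint angles; "qvel": joint speeds; "tau": joint torques, N m; "tool_pos": TCP position; "orientation": TCP orientation; "force": force on the tool from outside, world axes, zero at the start; "moment": the same for the moment, N m; "opening": finger opening in m; "gripper_force": force on a finger pad.
Only numpy, scipy, OpenCV 4.12 (cv2) and the standard library are available. Lean on these libraries where they do the work, as an engineer would, in place of code of your own. Each camera call takes 0.05 s, during which the arm holds its last target. There are 200 camera calls.

## Working session

There is one attempt and no reset: what is moved stays moved. The work goes in short steps, Python scripts to look and compute and a shell command to move; the robot and the scene stay as the last step left them, time stands still between calls to the robot, and variables do not carry over. Pictures are saved under pics/ and viewed, at most 10 in all, crops included, and the job is handed in when it is done.

```bash
mkdir -p pics; python3 - <<'E'
from plant import ctrl, imaging
import cv2,numpy as np
for n in ("top","scene"):
    p,d=imaging.snapshot(n); cv2.imwrite(f"pics/{n}0.png",p); np.save(f"{n}0.npy",d)
    m=imaging.camera_model(n); np.savez(f"{n}_cam.npz",**m); print(n,np.round(-m["R"].T@m["t"],3))
o=ctrl.get_obs();print({k:o[k] for k in("clock","tool_pos","orientation","opening","force")},ctrl.tcp_to_grasp)
E
```

```text
top [0.415 0.047 0.982]
scene [1.052 0.325 0.709]
{'clock': 0.1, 'tool_pos': array([0.18566204, 0.64850942, 0.22571062]), 'orientation': array([ 1.79914365e+02, -7.07739648e-03, -1.59801755e+01]), 'opening': 0.08761112553255751, 'force': array([0.3759508 , 0.70060603, 0.43714194])} 0.0188
```

View pics/top0.png

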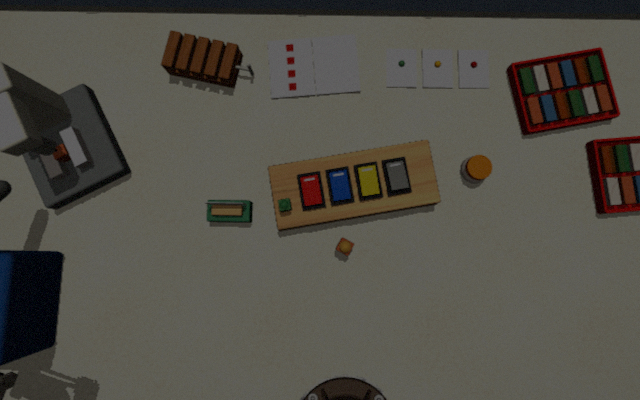

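View pics/scene0.png

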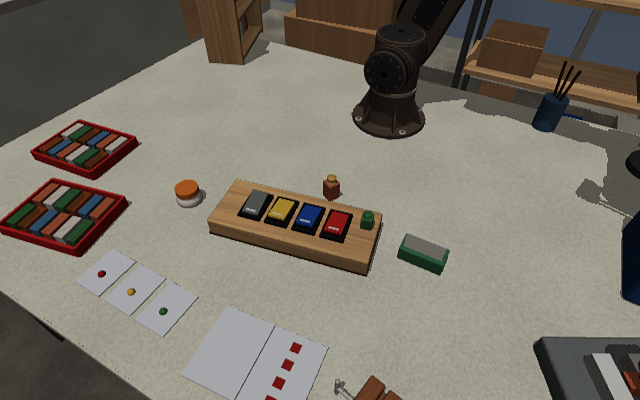

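The top view has +x up and +y left. The paddles are red (311,190), blue (340,186), yellow (369,180) and grey (397,175). The green seal is at (285,205), the amber seal at (345,247), the jar at (477,168) and the card holder at (230,211). The scene view shows the same order.

```bash
cat > h.py <<'E'
import numpy as np,cv2
def ray(m,uv,z):
    R,t=m["R"],m["t"]; c=-R.T@t; d=R.T@np.linalg.inv(m["mtx"])@[uv[0],uv[1],1]
    return c+d*(z-c[2])/d[2]
# hsv ranges
C={"red":((0,150,60),(8,255,255)),"blue":((105,120,50),(125,255,255)),"yellow":((25,150,60),(35,255,255))}
def blobs(p,roi):
    x0,y0,x1,y1=roi; h=cv2.cvtColor(p,cv2.COLOR_BGR2HSV)[y0:y1,x0:x1]; out={}
    for k,(a,b) in C.items():
        c,_=cv2.findContours(cv2.inRange(h,a,b),cv2.RETR_EXTERNAL,cv2.CHAIN_APPROX_NONE)
        if not c: continue
        c=max(c,key=cv2.contourArea)+np.array([x0,y0]); out[k]=c
    return out
E
python3 - <<'E'
from h import *
for n,roi in(("top",(265,135,445,235)),("scene",(200,170,390,280))):
    p=cv2.imread(f"pics/{n}0.png"); m=np.load(f"{n}_cam.npz")
    h=cv2.cvtColor(p,cv2.COLOR_BGR2HSV)
    P={}
    for k,c in blobs(p,roi).items():
        r=cv2.minAreaRect(c); P[k]=ray(m,r[0],.0675); b=[ray(m,q,.0675)[:2] for q in cv2.boxPoints(r)]
        print(n,k,np.round(r[0],1),P[k].round(4),[round(float(np.linalg.norm(b[i]-b[i+1])),4) for i in(0,1)])
    if len(P)==3:
        v=P["red"]-P["yellow"]; print("pitch",np.linalg.norm(v)/2,"yaw of box y dir",np.degrees(np.arctan2(-v[0],v[1])))
    if n=="top":
        x0,y0=260,130; w=cv2.inRange(h[y0:240,x0:450],(8,40,60),(25,255,255)); 
        c=max(cv2.findContours(cv2.morphologyEx(w,cv2.MORPH_CLOSE,np.ones((5,5))),0,2)[0],key=cv2.contourArea)+np.array([x0,y0])
        r=cv2.minAreaRect(c);b=np.array([ray(m,q,.05)[:2] for q in cv2.boxPoints(r)])
        print("box",b.round(3).tolist(),b.mean(0),[np.linalg.norm(b[i]-b[i+1]) for i in(0,1)])
E
```

```text
top red [310.7 190. ] [0.5375 0.0866 0.0675] [0.0406, 0.0655]
top blue [339.5 185. ] [0.5501 0.022  0.0675] [0.0403, 0.0656]
top yellow [368.4 180.2] [ 0.5623 -0.043   0.0675] [0.0404, 0.0657]
pitch 0.06600170664172086 yaw of box y dir 10.815792203555636
box [[0.643, 0.213], [0.668, -0.231], [0.447, -0.235], [0.422, 0.196]] [ 0.54477741 -0.0143311 ] [np.float64(0.4438334581084527), np.float64(0.2213181952014943)]
scene red [335.8 222.1] [0.5418 0.0856 0.0675] [0.0689, 0.0424]
scene blue [307.8 215.1] [0.554  0.0209 0.0675] [0.0702, 0.0432]
scene yellow [282.8 217.3] [ 0.587  -0.0246  0.0675] [0.0018, 0.0039]
pitch 0.05957039528167475 yaw of box y dir 22.30310142229259
```

Both views agree to 4 mm. The pitch (66.0 mm), paddle sizes (40 x 66) and yaw (10.8°) match what was given. I'll press 24 mm from the pivot, which puts blue at (.5736,.0265), yellow at (.586,-.0385) and red at (.561,.091). The fingers will be shut, with tool yaw 10.8°.

```bash
python3 -m crank '[[[0.02,-0.03,0],[0,0,0],-1],[[0.025,-0.04,0],[0,0,5],-1],[[0.025,-0.04,0],[0,0,5],-1],[[0.025,-0.04,0],[0,0,5],-1],[[0.025,-0.04,0],[0,0,5],-1],[[0.025,-0.04,0],[0,0,5],-1],[[0.025,-0.04,0],[0,0,1.8],-1],[[0.025,-0.04,0],[0,0,0],-1],[[0.025,-0.04,0],[0,0,0],-1],[[0.025,-0.04,0],[0,0,0],-1],[[0.025,-0.04,0],[0,0,0],-1],[[0.025,-0.04,0],[0,0,0],-1]]'
python3 -m crank '[[[0.025,-0.04,0],[0,0,0],-1],[[0.025,-0.04,0],[0,0,0],-1],[[0.025,-0.04,0],[0,0,0],-1],[[0.018,-0.032,0],[0,0,0],-1],[[0,0,0],[0,0,0],-1],[[0,0,0],[0,0,0],-1]]'
```

```text
clock: 1.3
tool_pos: [0.4813, 0.1771, 0.2266]
orientation: [-180.0, -0.0, 10.8]
force: [1.2, 1.1, -0.2]
opening: 0.0009
gripper_force: 0.0
clock: 1.9
tool_pos: [0.5736, 0.0259, 0.2258]
orientation: [-180.0, 0.1, 10.7]
force: [0.3, 0.1, 0.1]
opening: 0.0005
gripper_force: 0.0
```

```bash
python3 - <<'E'
from h import *
from plant import ctrl,imaging
m=imaging.camera_model("wrist"); p,d=imaging.snapshot("wrist"); cv2.imwrite("pics/w1.png",p)
for k,c in blobs(p,(0,0,640,400)).items():
    r=cv2.minAreaRect(c); q=ray(m,r[0],.0675); print(k,np.round(r[0]),np.round(r[1]),q.round(4), "press",(q[:2]+.024*np.array([.982,.188])).round(4))
E
```

```text
red [257. 200.] [63. 42.] [0.5396 0.0886 0.0675] press [0.5632 0.0931]
blue [321. 200.] [60. 42.] [0.5519 0.0237 0.0675] press [0.5755 0.0282]
yellow [386. 200.] [41. 61.] [ 0.5643 -0.0417  0.0675] press [ 0.5879 -0.0372]
```

View pics/w1.png

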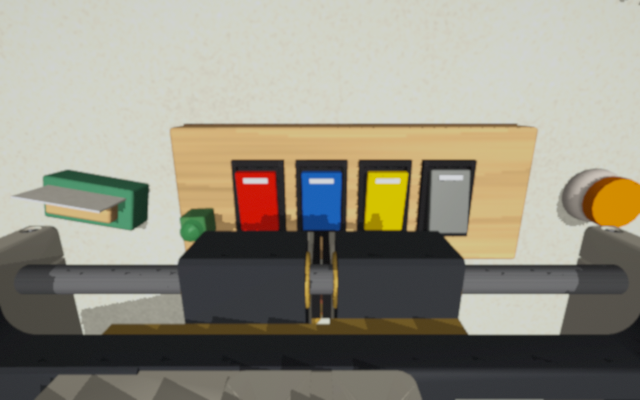

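The wrist view, with white bars at the far (+x) ends (y≈181) and blue centred at column 321, agrees with the estimate within 2 mm. I'll press blue now.

```bash
python3 -m crank '[[[0.001,0.001,-0.035],[0,0,0],-1],[[0,0,-0.04],[0,0,0],-1],[[0,0,-0.04],[0,0,0],-1],[[0,0,-0.025],[0,0,0],-1],[[0,0,-0.008],[0,0,0],-1],[[0,0,-0.004],[0,0,0],-1],[[0,0,-0.004],[0,0,0],-1],[[0,0,-0.003],[0,0,0],-1],[[0,0,0],[0,0,0],-1],[[0,0,0],[0,0,0],-1]]'
```

```text
clock: 2.95
tool_pos: [0.5755, 0.0281, 0.0685]
orientation: [-180.0, -0.1, 10.8]
force: [0.2, 0.8, 0.7]
opening: 0.0004
gripper_force: 0.7
```

```bash
python3 -m crank '[[[0,0,-0.001],[0,0,0],-1],[[0,0,-0.001],[0,0,0],-1],[[0,0,-0.001],[0,0,0],-1],[[0,0,-0.0005],[0,0,0],-1],[[0,0,0],[0,0,0],-1],[[0,0,0],[0,0,0],-1]]'
```

```text
clock: 3.55
tool_pos: [0.5757, 0.0281, 0.0645]
orientation: [180.0, -0.1, 10.8]
force: [3.2, 0.5, 4.4]
opening: 0.0001
gripper_force: 2.8
```

```bash
python3 -m crank '[[[0,0,-0.001],[0,0,0],-1],[[0,0,-0.001],[0,0,0],-1],[[0,0,0],[0,0,0],-1],[[0,0,0],[0,0,0],-1]]'
```

```text
clock: 3.95
tool_pos: [0.5759, 0.0281, 0.064]
orientation: [180.0, -0.1, 10.9]
force: [0.8, 1.2, 18.1]
opening: 0.0003
gripper_force: 8.4
```

Blue hit its stop: 18 N at z=.064, where about .0645 was expected. I'll lift, move to yellow and check with a view.

```bash
python3 -m crank '[[[0,0,0.02],[0,0,0],-1],[[0,0,0.04],[0,0,0],-1],[[0,0,0.04],[0,0,0],-1],[[0.006,-0.033,0.03],[0,0,0],-1],[[0.006,-0.032,0],[0,0,0],-1],[[0,0,0],[0,0,0],-1],[[0,0,0],[0,0,0],-1]]'
python3 - <<'E'
from h import *
from plant import ctrl,imaging
m=imaging.camera_model("wrist"); p,d=imaging.snapshot("wrist")
cv2.imwrite("pics/w2.png",p)
for k,c in blobs(p,(0,0,640,400)).items():
    r=cv2.minAreaRect(c); print(k,np.round(r[0]),np.round(r[1]))
c=cv2.inRange(p[100:280],(170,170,170),(255,255,255))
# far-end edge heights of plates from depth: white bar depth -> world z
for n,lab,b in [(0,0,0)]:
    cs,_=cv2.findContours(cv2.inRange(p[150:220],(190,190,190),(255,255,255)),0,2)
    for q in cs:
        x,y,w,h=cv2.boundingRect(q)
        if 10<w<40 and h<15:
            u,v=x+w/2,y+150+h/2; Z=d[int(v),int(u)]; X=np.linalg.inv(m["mtx"])@[u,v,1]*Z
            print("bar",u,v,(m["R"].T@(X-m["t"])).round(4))
E
```

```text
clock: 4.65
tool_pos: [0.5852, -0.038, 0.1908]
orientation: [-180.0, 0.2, 10.7]
force: [-0.2, -1.1, -0.6]
opening: 0.0006
gripper_force: 0.0
red [180. 209.] [72. 46.]
blue [251. 204.] [55. 46.]
yellow [322. 210.] [63. 45.]
bar 323.0 189.5 [ 0.5849 -0.0379  0.0717]
bar 175.0 189.0 [0.5612 0.0915 0.073 ]
bar 395.0 185.5 [ 0.5992 -0.1019  0.0653]
bar 250.5 185.5 [0.5742 0.0276 0.0639]
```

View pics/w2.png

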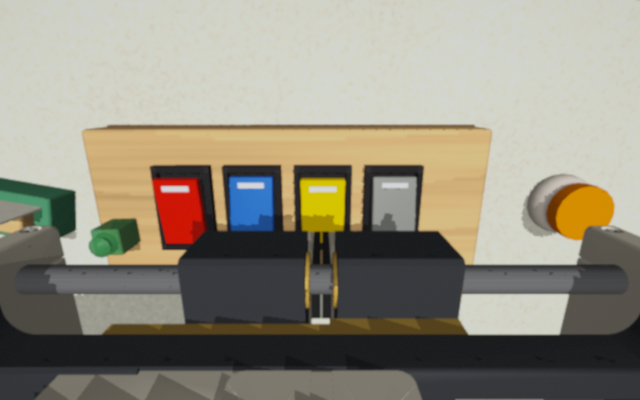

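Blue's bar is now at (250,185) with z .064, level with grey. Yellow's is at (323,189) with z .072, still off. I'll press yellow the same way.

```bash
python3 -m crank '[[[0.002,0.001,-0.03],[0,0,0],-1],[[0,0,-0.04],[0,0,0],-1],[[0,0,-0.035],[0,0,0],-1],[[0,0,-0.01],[0,0,0],-1],[[0,0,-0.003],[0,0,0],-1],[[0,0,-0.003],[0,0,0],-1],[[0,0,-0.003],[0,0,0],-1],[[0,0,-0.002],[0,0,0],-1],[[0,0,-0.002],[0,0,0],-1],[[0,0,-0.002],[0,0,0],-1],[[0,0,0],[0,0,0],-1],[[0,0,0],[0,0,0],-1]]'
python3 -m crank '[[[0,0,0],[0,0,0],-1],[[0,0,0],[0,0,0],-1]]'
```

```text
clock: 5.9
tool_pos: [0.5906, -0.0357, 0.0638]
orientation: [180.0, -0.2, 10.9]
force: [1.1, 2.3, 10.1]
opening: 0.0005
gripper_force: 4.9
clock: 6.1
tool_pos: [0.5906, -0.0357, 0.0638]
orientation: [180.0, -0.2, 10.9]
force: [1.3, 1.9, 8.6]
opening: 0.0007
gripper_force: 4.9
```

```bash
python3 -m crank '[[[0,0,-0.001],[0,0,0],-1],[[0,0,0],[0,0,0],-1],[[0,0,0],[0,0,0],-1]]'
python3 -m crank '[[[0,0,0.02],[0,0,0],-1],[[0,0,0.04],[0,0,0],-1],[[0,0,0.04],[0,0,0],-1],[[-0.007,0.033,0.031],[0,0,0],-1],[[-0.008,0.04,0],[0,0,0],-1],[[-0.007,0.04,0],[0,0,0],-1],[[-0.005,0.017,0],[0,0,0],-1],[[0,0,0],[0,0,0],-1],[[0,0,0],[0,0,0],-1]]'
python3 - <<'E'
from h import *
from plant import ctrl,imaging
m=imaging.camera_model("wrist"); p,d=imaging.snapshot("wrist")
cs,_=cv2.findContours(cv2.inRange(p[150:220],(190,190,190),(255,255,255)),0,2)
for q in cs:
        x,y,w,h=cv2.boundingRect(q)
        if 10<w<40 and h<15:
            u,v=x+w/2,y+150+h/2; Z=d[int(v),int(u)]; X=np.linalg.inv(m["mtx"])@[u,v,1]*Z
            print("bar",u,v,(m["R"].T@(X-m["t"])).round(4))
E
```

```text
clock: 6.4
tool_pos: [0.5907, -0.0357, 0.0635]
orientation: [180.0, -0.2, 10.9]
force: [0.0, 3.0, 16.1]
opening: 0.0006
gripper_force: 7.7
clock: 7.3
tool_pos: [0.5612, 0.0939, 0.1918]
orientation: [180.0, 0.1, 10.9]
force: [0.1, -0.5, -0.2]
opening: 0.0002
gripper_force: 0.0
bar 325.0 190.0 [0.5608 0.0919 0.0716]
bar 540.5 187.5 [ 0.5988 -0.1015  0.0655]
bar 468.5 187.0 [ 0.5868 -0.0368  0.0653]
bar 396.5 187.0 [0.5739 0.0273 0.0632]
```

Yellow is down (bar z .065, same as grey). Next is red.

```bash
python3 -m crank '[[[0.001,-0.0015,-0.03],[0,0,0],-1],[[0,0,-0.04],[0,0,0],-1],[[0,0,-0.035],[0,0,0],-1],[[0,0,-0.01],[0,0,0],-1],[[0,0,-0.003],[0,0,0],-1],[[0,0,-0.003],[0,0,0],-1],[[0,0,-0.003],[0,0,0],-1],[[0,0,-0.002],[0,0,0],-1],[[0,0,-0.002],[0,0,0],-1],[[0,0,-0.002],[0,0,0],-1],[[0,0,-0.001],[0,0,0],-1],[[0,0,0],[0,0,0],-1]]'
python3 -m crank '[[[0,0,0],[0,0,0],-1],[[0,0,0],[0,0,0],-1]]'
```

```text
clock: 8.55
tool_pos: [0.5646, 0.093, 0.0637]
orientation: [-180.0, -0.2, 10.9]
force: [-1.2, -0.5, 18.6]
opening: 0.0007
gripper_force: 8.9
clock: 8.75
tool_pos: [0.5646, 0.093, 0.0637]
orientation: [-180.0, -0.2, 10.9]
force: [-0.6, -1.3, 18.3]
opening: 0.0003
gripper_force: 8.8
```

Red is at its stop with 18 N. I'll lift and move aside so the top camera can see the box.

```bash
python3 -m crank '[[[0,0,0.02],[0,0,0],-1],[[0,0,0.04],[0,0,0],-1],[[0,0,0.04],[0,0,0],-1],[[0,0,0.04],[0,0,0],-1],[[0,0,0.02],[0,0,0],-1],[[-0.02,0.03,0],[0,0,0],-1],[[-0.02,0.04,0],[0,0,0],-1],[[-0.02,0.04,0],[0,0,0],-1],[[-0.02,0.04,0],[0,0,0],-1],[[-0.02,0.04,0],[0,0,0],-1],[[-0.02,0.04,0],[0,0,0],-1],[[-0.02,0.04,0],[0,0,0],-1]]'
python3 -m crank '[[[-0.02,0.04,0],[0,0,0],-1],[[-0.02,0.04,0],[0,0,0],-1],[[-0.02,0.04,0],[0,0,0],-1],[[0,0,0],[0,0,0],-1],[[0,0,0],[0,0,0],-1],[[0,0,0],[0,0,0],-1]]'
python3 - <<'E'
from h import *
from plant import imaging
for n in("top","scene"):
    p,d=imaging.snapshot(n); cv2.imwrite(f"pics/{n}9.png",p)
    a=cv2.imread(f"pics/{n}0.png")
    if n=="top": cv2.imwrite("pics/cmp.png",cv2.convertScaleAbs(np.vstack([cv2.resize(i[130:270,195:505],None,fx=2,fy=2) for i in(a,p)]),alpha=1.6))
    else: cv2.imwrite("pics/cmp2.png",np.vstack([cv2.resize(i[160:290,160:460],None,fx=2.2,fy=2.2) for i in(a,p)]))
E
```

```text
clock: 9.95
tool_pos: [0.421, 0.3636, 0.2209]
orientation: [180.0, 0.1, 10.8]
force: [1.0, 0.0, -0.2]
opening: 0.0007
gripper_force: 0.0
clock: 10.55
tool_pos: [0.3626, 0.4816, 0.2207]
orientation: [180.0, 0.0, 10.8]
force: [0.2, -1.5, -0.5]
opening: 0.0005
gripper_force: 0.0
```

View pics/cmp.png

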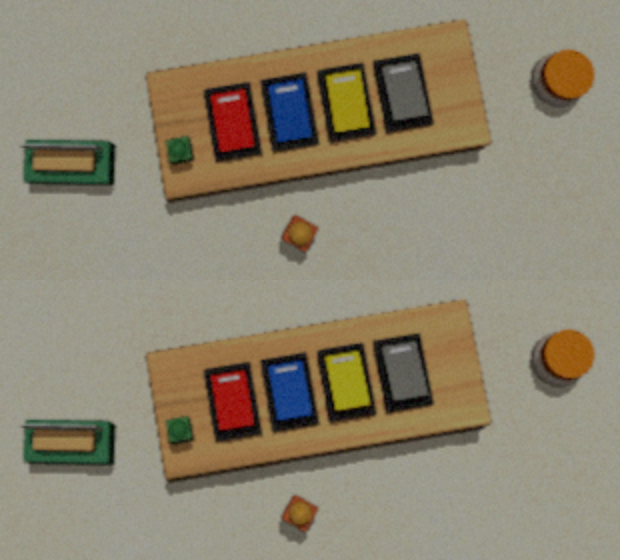

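View pics/cmp2.png

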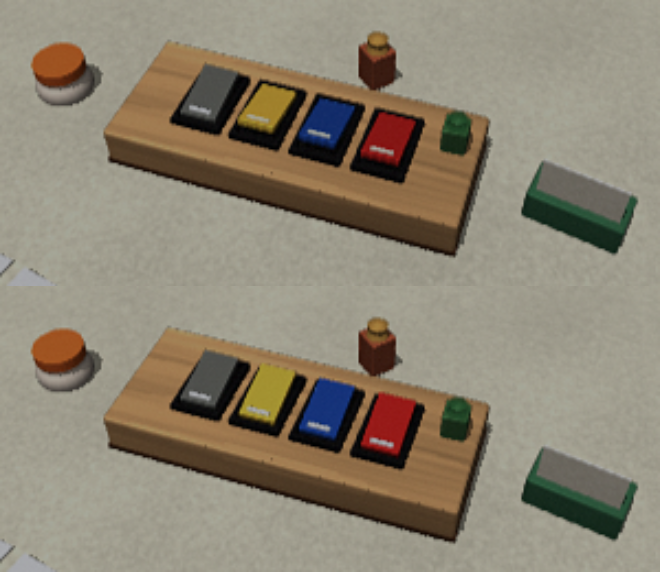

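In the lower halves of both comparisons, all three paddles now lie like the grey one. In the second picture the bars are at (258,411), (317,427) and (381,444). The bystanders are in the same pixels as before, so I'm handing in.

```bash
python3 -c "from plant import close_job; print(close_job())"
```

```text
the job is handed in; nothing more can be done
None
```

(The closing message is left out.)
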